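# Tip the amber vial into the yellow glass-waste bin and ease its sprung flap down

## Task

Lift the tray flap of the yellow waste bin by its black bar handle until the amber vial lying on it rolls off into the bin, then lower the flap slowly against its spring until it is fully closed, without letting it slam, and let go. Leave the clear vial lying on the blue bin's tray as it is.

Things in the scene. Friction and masses are not known exactly. Their poses are not given: they have to be found in the camera images.
- yellow_hinge (a point): middle of the hinge axis of the yellow bin's flap, 146 mm above the table, fixed to the bin. Its x axis is level and points from bar handle to hinge and on to the open mouth; y lies along the hinge, z up. The fixed bin (240 x 170 mm, 140 mm tall) reaches 140 mm before and 100 mm behind it, with a clear guard 75 mm high round the mouth behind it. The blue bin is alike.
- yellow_bar (a point): middle of the round black bar handle of the yellow bin's flap, 12 mm thick, 110 mm long, parallel to the hinge and 190 mm from it, at hinge height when closed. It stands 50 mm out from the tray's front edge on an arm at each end, with free space below, so it can be pinched from above, one finger before and one behind it. It may turn between the fingers.
- yellow_flap (a joint): angle (rad) of the yellow bin's flap, a white tray 140 x 156 mm with 13 mm rims: 0 closed and level, grows as the bar is lifted, stop at 1.05. Spring and weight close it with 4 N (closed) to 6 N (open) at the bar; let go, it snaps shut. A low ridge holds the vial until about 0.55 rad; 0.85 rad surely tips it over the hinge into the mouth.
- amber_vial_center (a point): amber (brown) glass sample vial lying on its side on the tray of the yellow bin, 76 mm long, 28 mm in diameter, 35 g; this point is its centre; it lies across the tray, parallel to the black bar, 119 mm from the hinge axis
- clear_vial_center (a point): clear glass sample vial lying on its side on the tray of the blue bin, 76 mm long, 28 mm in diameter, 35 g; this point is its centre; it lies across the tray, parallel to the black bar; it stays there

How it is judged (in metres and radians):
On the way, in this order (a step that is already met when the one before it is completed fails the run):
1. the flap is lifted past 0.3 rad (17 degrees) with the amber vial still on it (value of joint yellow_flap above 0.3 rad and z of amber_vial_center in the frame of yellow_hinge above 0.015 m and x of amber_vial_center in the frame of yellow_hinge below -0.03 m), for 0.05 s.
2. the amber vial has rolled into the yellow bin (x of amber_vial_center in the frame of yellow_hinge between -0.14 and 0.1 m and y of amber_vial_center in the frame of yellow_hinge between -0.085 and 0.085 m and z of amber_vial_center in the frame of yellow_hinge below -0.03 m), for 0.2 s.
At the end, for the whole second after the job is handed in: The amber vial lies at rest inside the yellow bin, its centre at least 30 mm below the hinge height, and the yellow flap is closed to within 0.06 rad (11 mm at the bar) and let go (all of step 2 and value of joint yellow_flap below 0.06 rad and linear speed of amber_vial below 0.05 m/s); the robot touches nothing.
It fails at once if the yellow flap slams: it closes faster than 2 rad/s (0.38 m/s at the bar) while still more than 0.08 rad (15 mm at the bar) open (value of joint yellow_flap above 0.08 rad and velocity of joint yellow_flap below -2 rad/s).
It fails at once if the clear vial is moved more than 40 mm from where it lay (distance of clear_vial_center from where it was at the start of the episode above 0.04 m).
It also fails if it takes over 42 s, if anything falls off the work surface, if the arm or the gripper's body presses on something with over 40 N, if the wrist force passes 120 N, or if a joint passes its speed limit or range.

## Robot

A 7-joint arm with a two-finger parallel gripper is mounted at the origin on the work surface. World frame = base frame: x ahead of the robot, y to its left, z up, the work surface at z = 0. Lengths are in mm, angles in rad, forces in N, time in s.
With the tool pointing down it reaches from about 400 to 875 mm from the base axis. Payload 4.4 kg.
Tool frame: the origin (TCP) lies at the very end of the fingers, on their centre line; the grasp point (between the pads) lies 19 mm behind it; y points along the fingers, x is the direction in which the jaws open and shut, and the axes are right-handed (so a half turn about y gives the same grasp; the last joint's range is limited). The gripper opens to 85 mm and grips with 20 to 120 N. Pads are 22 mm wide; open, the fingers measure 114 mm over their backs; the gripper's body (76 mm by 85 mm) begins 54 mm behind the grasp point. The pads swing forward as they close: fully open they stand 13 mm farther back than shut.
Start: joints at [-0.066, 0.628, 0.038, 1.517, -0.027, 0.996, -0.02], TCP at [650.014, 0.028, 194.213] pointing down, gripper open.
Joint ranges: [-3.06, 3.06], [-0.37, 2.12], [-1.25, 1.32], [0.18, 2.47], [-1.1, 4.24], [0.23, 1.98], [-2.94, 2.94]. Speed limits (rad/s): [2.57, 2.57, 3.14, 3.14, 3.14, 3.14, 3.14].

## Interface

Orientations are given as [roll, pitch, yaw] about the fixed x, y, z axes, in that order (R = Rz(yaw) Ry(pitch) Rx(roll)).
In Python, from cell import readout, eyes, finish_job gives the robot as it stands. The module is installed in compiled form; this text tells all that it offers.
- The arm moves only by the tool apply_moves, never from a script. Its argument "commands" is a list that holds one entry, the list of rows, each a list of 6 numbers: the shift along the tool's x, y, z in units of 0.04 m (1.0 is 0.04 m), then the turn, a rotation vector about the tool's x, y, z in units of 5 degrees (1.0 is 5 degrees). A call has 1 to 8 rows; each row shifts and turns the pose as measured when the row begins, along the tool's axes as they then stand; what a row does not reach is not made up. A row lasts 1/12 s, in which the tool goes at most 41.7 mm and 7.16 degrees, less where a joint would pass 70% of its speed; a pose out of reach is approached as far as the arm can. A call with a number of a shift or a turn outside -1 to 1 is refused whole. A call with a gripper value outside its range is refused whole. "claw" is the finger opening in mm, from 0 to 85.4, set as the call begins (left out, the last holds). The fingers move at their own pace and stop on an object; the grip force is fixed at half the most. Time passes only in rows, so rows that do not move let the fingers close. It gives the time, the measured TCP pose, the force and the opening at its end, in the units of the state.
- readout.read_state(): the state, without advancing time (a new reading comes with each control period).
- eyes.get_image(name): name is "scene" or "side" or "wrist"; returns a dict with "image" (480x640x3 uint8, red, green, blue), "mtx" (3x3 intrinsics, pixels), "rvec" (rotation vector, rad) and "tvec" (3), from world to camera coordinates, as OpenCV has them. Camera axes: x right, y down, z forward; pixel columns grow to the right and rows downward; lengths in mm; the calibration is good to about 2 mm. The wrist camera is an equidistant fisheye: a pixel r from the principal point sees the ray r / f radians off the axis. A picture is of the moment at which its call begins. There is no depth.
- finish_job(): hands the job in, once; it reports no verdict.
The state is a dict: "clock": time; "qpos": joint angles; "qd": joint speeds; "tau": joint torques, N m; "eef_pos": TCP position; "tool_rot": TCP orientation; "force": force on the tool from outside, world axes, zero at the start; "torque": the same for the moment, N m; "width": finger opening in mm.
Only numpy, scipy, OpenCV 4.12 (cv2) and the standard library are available. Lean on these libraries where they do the work, as an engineer would, in place of code of your own. Each camera call takes 0.05 s, during which the arm holds its last target. There are 200 camera calls.

## Working session

There is one attempt and no reset: what is moved stays moved. The work goes in short steps, Python scripts to look and compute and a tool call to move; the robot and the scene stay as the last step left them, time stands still between calls to the robot, and variables do not carry over. Pictures are saved under pics/ and viewed, about 8 in all and at most 12, crops included, and the job is handed in when it is done.

Besides the shell and the picture viewer there is one more tool, called after ">>>" by a JSON object that holds its "method" and its "body", one argument or row to a line. apply_moves: Moves the arm, as the interface text tells. Shifts and turns lie within -1 to 1; 1 stands for 0.04 m of shift or 5 degrees of turn. Its arguments: {"type":"object","properties":{"commands":{"type":"array"},"claw":{"type":"number"}},"required":["commands"]}

```bash
mkdir -p pics; cat > h.py <<'E'
import cv2, numpy as np
from cell import readout, eyes, finish_job
def shot(n,f=None):
    d=eyes.get_image(n)
    if f: cv2.imwrite('pics/'+f,d['image'][:,:,::-1])
    return d
def ray(d,u,v):
    R=cv2.Rodrigues(np.array(d['rvec'],float))[0];K=np.array(d['mtx']);t=np.array(d['tvec'],float).ravel()
    r=R.T@np.linalg.solve(K,[u,v,1.]);return -R.T@t,r
def onz(d,u,v,z):
    o,r=ray(d,u,v);return o+r*(z-o[2])/r[2]
E
python3 - <<'E'
from h import *
import pickle
print(readout.read_state())
a={n:shot(n,n+'0.png') for n in('scene','side')}
pickle.dump(a,open('a.pkl','wb'))
E
```

```text
{'clock': 0.0, 'qpos': array([-0.06578844,  0.62932771,  0.03842839,  1.51836452, -0.02697019,
        0.99628526, -0.02000691]), 'qd': array([-0.00010783,  0.0003281 ,  0.00013978, -0.00224693,  0.00024345,
       -0.00134157, -0.00038469]), 'tau': array([-1.11932164e-03, -5.63405585e+01,  1.22606792e+00, -1.93450052e+01,
        1.09587883e-02,  1.05136272e-02, -8.84369996e-06]), 'eef_pos': array([6.49313820e+02, 1.94164284e-02, 1.93301952e+02]), 'tool_rot': array([-1.57083692e+00,  1.86674464e-03,  8.77418965e-06]), 'force': array([0.69641744, 0.16347554, 0.07666402]), 'torque': array([ 0.01211506,  0.02049195, -0.03505351]), 'width': 85.2899956830263}
```

View pics/scene0.png

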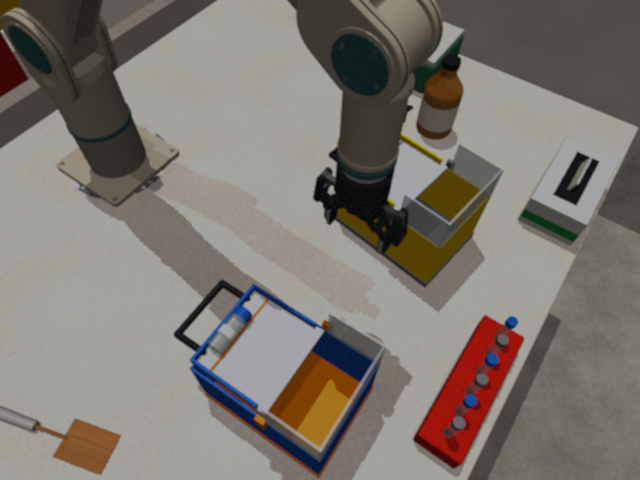

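View pics/side0.png

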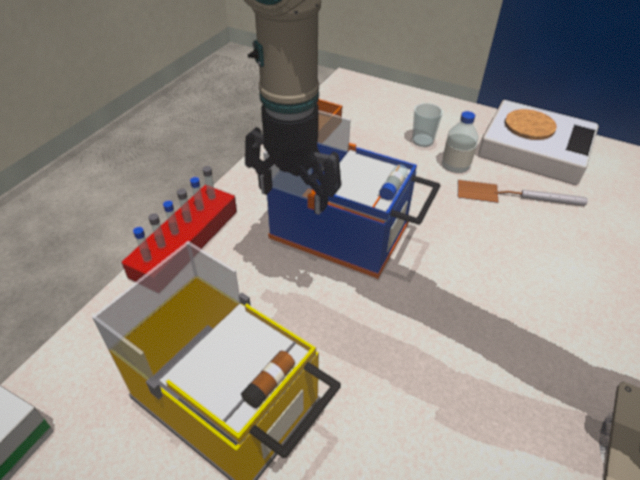

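The side view shows the yellow bin clear of the arm. Its black bar runs from about (287,447) to (333,385), the hinge knobs are near (245,298) and (154,388), and the amber vial is near (268,378). Next I refine these and cast rays.

```bash
python3 - <<'E'
from h import *
import pickle
d=pickle.load(open('a.pkl','rb'))['side'];im=d['image']
m=(im.max(2)<75).astype(np.uint8); m[:365]=0;m[460:]=0;m[:,:245]=0;m[:,345:]=0
n,l,s,c=cv2.connectedComponentsWithStats(m);k=1+s[1:,4].argmax();print(s[k],c[k])
P=[onz(d,u,v,146) for u,v in [(284,447),(333,385),(154,388),(245,298)]]
for p in P: print(p.round())
print('bar len',np.linalg.norm(P[0]-P[1]),'hinge',np.linalg.norm(P[2]-P[3]))
b=(P[0]+P[1])/2;h=(P[2]+P[3])/2;print(b,h,np.linalg.norm(b-h),np.degrees(np.arctan2(*(h-b)[[1,0]])))
e=P[1]-P[0];print('bar dir',np.degrees(np.arctan2(e[1],e[0])))
e=P[3]-P[2];print('hinge dir',np.degrees(np.arctan2(e[1],e[0])))
print('vial',onz(d,268,378,160))
c=cv2.resize(im[270:470,90:350],None,fx=3,fy=3,interpolation=cv2.INTER_CUBIC)
cv2.imwrite('pics/c1.png',c[:,:,::-1])
E
```

```text
[ 250  365   90   93 1387] [298.9516943  418.06488825]
[491. 298. 146.]
[476. 197. 146.]
[679. 311. 146.]
[657. 131. 146.]
bar len 102.02851295431186 hinge 181.161186246363
[483.26566334 247.23717191 146.        ] [667.84413582 221.03577304 146.        ] 186.42887599352272 -8.07930743583044
bar dir -98.29289057822932
hinge dir -96.77980597325421
vial [551.22075986 234.88871255 160.        ]
```

View pics/c1.png

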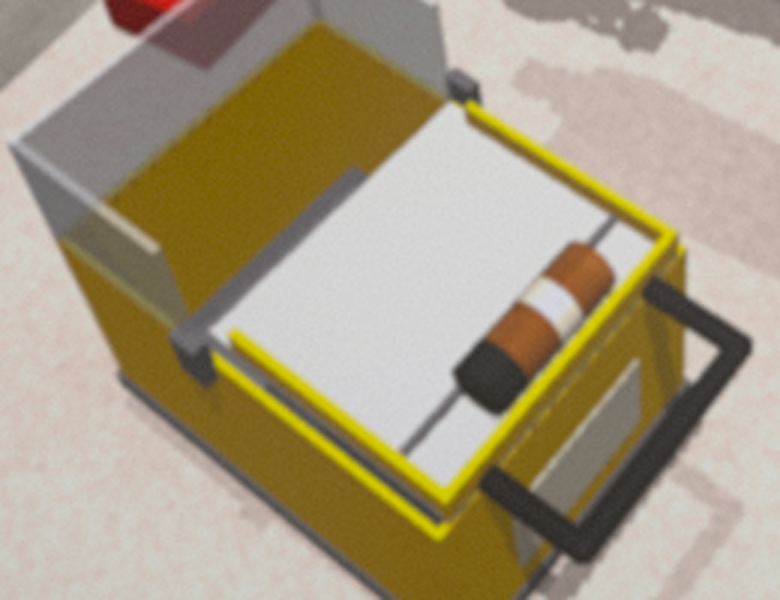

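The crop confirms the yellow geometry:

- **Bar:** it runs (285,450) to (336,387) px. Its middle is about (482,247) mm.
- **Hinge:** about (668,221) mm, 186 mm from the bar (given: 190).
- **Yaw:** about -8°.
- **Vial:** about 119 mm from the hinge, as given.

I approach above the bar.

>>> {"method": "apply_moves", "body": {
  "commands": [
    [[-0.5, -0.3, 0.75, 0, 0, 0], [-0.5, -0.3, 0.75, 0, 0, 0], [-0.5, -0.3, 0.75, 0, 0, 0], [-0.5, -0.1, 0.75, 0, 0, 0], [-0.5, 0, 0.75, 0, 0, 0], [-0.5, 0, 0.75, 0, 0, 0], [-0.5, 0, 0.75, 0, 0.8, 0], [-0.5, 0, 0.75, 0, 0.8, 0]]
  ],
  "claw": 45
}}

```text
clock: 0.77
eef_pos: [489.3, 238.5, 229.6]
tool_rot: [-1.58, 0.004, -0.164]
force: [0.7, 0.5, 0.3]
width: 44.9
```

```bash
python3 - <<'E'
from h import *
import pickle
w=shot('wrist'); s=shot('side')
pickle.dump((w,s),open('b.pkl','wb'))
st=readout.read_state();print(st['eef_pos'],st['tool_rot'])
cv2.imwrite('pics/b.png',np.hstack([cv2.resize(w['image'],(400,300)),cv2.resize(s['image'][240:480,60:380],(400,300))])[:,:,::-1])
E
```

```text
[486.12486083 245.60414558 229.38521918] [-1.57589714  0.00758643 -0.14985123]
```

View pics/b.png

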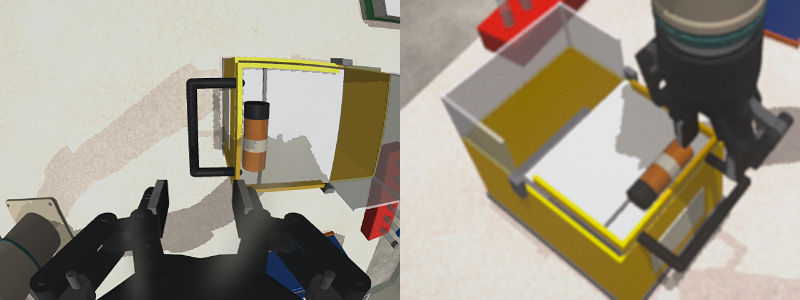

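The wrist view shows the bar upright at about x=192 (half-size view) between rows 85 and 172, aligned with the jaws. I cast the fisheye ray to check its position.

```bash
python3 - <<'E'
from h import *
import pickle
w,s=pickle.load(open('b.pkl','rb'))
im=w['image'];K=np.array(w['mtx'])
g=im.max(2)
def fr(u,v,z):
    n=cv2.fisheye.undistortPoints(np.array([[[u,v]]],float),K,np.zeros(4)).ravel()
    q=K@[n[0],n[1],1];return onz(w,q[0],q[1],z)
P=[]
for v in (150,200,250):
    c=np.flatnonzero(g[v,280:335]<70)+280; p=fr(c.mean(),v,146);P.append(p);print(v,c.min(),c.max(),p.round(1))
col=np.flatnonzero(g[100:320,307]<70)+100;print(col.min(),col.max())
a,b=fr(307,col.min(),146),fr(307,col.max(),146);print(a,b,(a+b)/2,np.linalg.norm(a-b))
e=P[2]-P[0];print(np.degrees(np.arctan2(e[1],e[0])))
E
```

```text
150 299 314 [488.3 291.3 146. ]
200 301 315 [483. 255. 146.]
250 303 317 [477.7 216.  146. ]
126 281
[491.53582089 308.12657597 146.        ] [470.65307228 190.16878014 146.        ] [481.09444658 249.14767806 146.        ] 119.79203140513032
-98.02927974762513
```

Both measurements agree: middle at (482,249), yaw -8°. I descend now.

>>> {"method": "apply_moves", "body": {
  "commands": [
    [[-0.1, 0.5, 0.05, 0, 0, 0], [0, 0.5, 0.03, 0, 0, 0], [0, 0.5, 0, 0, 0, 0], [0, 0.5, 0, 0, 0, 0], [0, 0.35, 0, 0, 0, 0], [0, 0.15, 0, 0, 0, 0], [0, 0, 0, 0, 0, 0]]
  ]
}}

```text
clock: 1.45
eef_pos: [481.1, 251.1, 125.3]
tool_rot: [-1.576, 0.006, -0.14]
force: [-0.4, -0.2, 0.6]
width: 45.2
```

>>> {"method": "apply_moves", "body": {
  "commands": [
    [[0, 0, 0, 0, 0, 0], [0, 0, 0, 0, 0, 0], [0, 0, 0, 0, 0, 0], [0, 0, 0, 0, 0, 0], [0, 0, 0, 0, 0, 0], [0, 0, 0, 0, 0, 0], [0, 0, 0, 0, 0, 0]]
  ],
  "claw": 0
}}

```text
clock: 2.03
eef_pos: [484.1, 251.4, 129.0]
tool_rot: [-1.572, 0.001, -0.14]
force: [-0.8, -0.2, 0.1]
width: -0.2
```

The width is -0.2 mm, so the pinch missed the bar. I look before doing anything else.

```bash
python3 - <<'E'
from h import *
w=shot('wrist'); s=shot('side')
print(readout.read_state()['eef_pos'],readout.read_state()['width'])
cv2.imwrite('pics/d.png',np.hstack([cv2.resize(w['image'],(400,400)),cv2.resize(s['image'][300:480,240:400],(400,400),interpolation=cv2.INTER_CUBIC)])[:,:,::-1])
E
```

```text
[484.06941807 251.38655799 128.86769948] 0.12635087090110228
```

View pics/d.png

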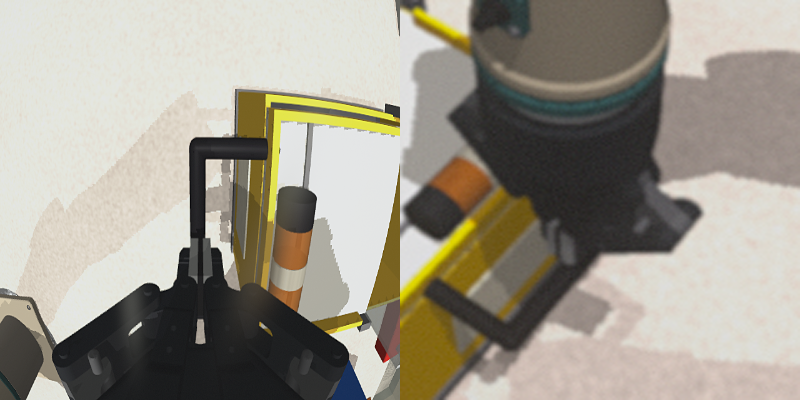

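```bash
python3 - <<'E'
from h import *
w=shot('wrist'); s=shot('side');c=shot('scene')
f=lambda i,y,x,h,wd:cv2.resize(i['image'][y:y+h,x:x+wd],(400,400),interpolation=cv2.INTER_CUBIC)
cv2.imwrite('pics/e.png',np.hstack([f(w,240,240,160,160),f(s,365,260,90,90)])[:,:,::-1])
E
```

```text
(no output)
```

View pics/e.png

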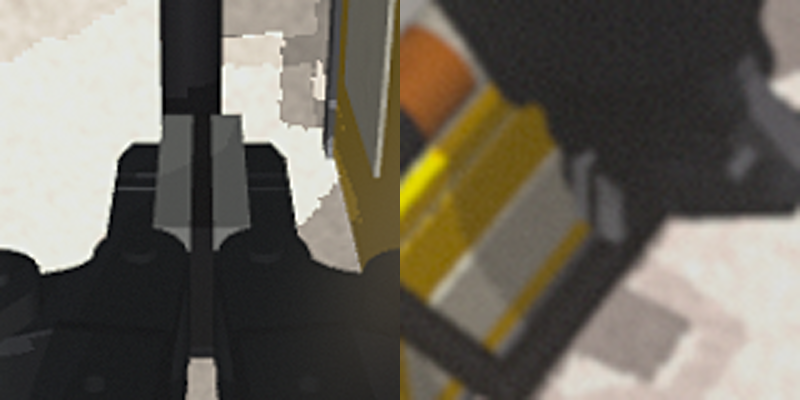

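```bash
python3 - <<'E'
from h import *
w=shot('wrist'); s=shot('side');K=lambda d:np.array(d['mtx'],float)
t=readout.read_state()['eef_pos'];print(t,readout.read_state()['force'])
for nm,p in (('tcp',t),('grasp',t+[0,0,19]),('bar146',[482,249,146.]),('bar135',[482,249,135.]),('bar120',[482,249,120.])):
    P=np.array([[p]],float)
    a=cv2.fisheye.projectPoints(P,np.array(w['rvec'],float).reshape(3,1),np.array(w['tvec'],float).reshape(3,1),K(w),np.zeros(4))[0].ravel()
    b=cv2.projectPoints(P,np.array(s['rvec'],float),np.array(s['tvec'],float),K(s),None)[0].ravel()
    print(nm,'wrist crop',((a-[240,240])*2.5).round(),'side crop',((b-[260,365])*400/90+[400,0]).round())
# bar height: width & offset in the wrist view at rows 200..280
g=w['image'].max(2)
for v in (235,250,265,280):
    c=np.flatnonzero(g[v,290:345]<70)+290;print(v,c.min(),c.max())
# triangulate the far corner of bar: wrist corner vs side corner
E
```

```text
[483.79349623 251.24057165 128.49401871] [0.05128677 0.15993699 0.00357467]
tcp wrist crop [198.  71.] side crop [612. 260.]
grasp wrist crop [198. 112.] side crop [612. 229.]
bar146 wrist crop [190. 120.] side crop [621. 228.]
bar135 wrist crop [191.  95.] side crop [621. 245.]
bar120 wrist crop [192.  65.] side crop [621. 269.]
235 305 329
250 305 328
265 305 328
280 305 328
```

The pads cover the bar in the wrist view and lie 15-20 mm higher than the TCP reading implies, so the fingers closed just above the bar. I open, go 22 mm lower, and close again.

>>> {"method": "apply_moves", "body": {
  "commands": [
    [[0, 0, 0, 0, 0, 0], [0, 0, 0, 0, 0, 0], [0, 0, 0, 0, 0, 0], [0, 0, 0, 0, 0, 0], [-0.05, 0.25, 0, 0, 0, 0], [0, 0.25, 0, 0, 0, 0], [0, 0.05, 0, 0, 0, 0], [0, 0, 0, 0, 0, 0]]
  ],
  "claw": 45
}}

```text
clock: 3.05
eef_pos: [482.1, 251.6, 105.5]
tool_rot: [-1.572, 0.001, -0.14]
force: [0.3, 0.3, -0.4]
width: 44.8
```

>>> {"method": "apply_moves", "body": {
  "commands": [
    [[0, 0, 0, 0, 0, 0], [0, 0, 0, 0, 0, 0], [0, 0, 0, 0, 0, 0], [0, 0, 0, 0, 0, 0], [0, 0, 0, 0, 0, 0], [0, 0, 0, 0, 0, 0]]
  ],
  "claw": 0
}}

```text
clock: 3.55
eef_pos: [482.0, 251.6, 105.8]
tool_rot: [-1.573, 0.002, -0.14]
force: [-0.1, 0.0, -2.2]
width: 9.0
```

It holds something now, but 9 mm is less than the 12 mm bar, so the tips probably grip its upper part. I open, go 8 mm lower and regrip.

>>> {"method": "apply_moves", "body": {
  "commands": [
    [[0, 0, 0, 0, 0, 0], [0, 0, 0, 0, 0, 0], [0, 0, 0, 0, 0, 0], [0, 0.15, 0, 0, 0, 0], [0, 0.1, 0, 0, 0, 0], [0, 0, 0, 0, 0, 0]]
  ],
  "claw": 40
}}

```text
clock: 4.05
eef_pos: [483.0, 252.0, 95.6]
tool_rot: [-1.571, -0.0, -0.141]
force: [-0.1, -0.3, -0.6]
width: 40.0
```

>>> {"method": "apply_moves", "body": {
  "commands": [
    [[0, 0, 0, 0, 0, 0], [0, 0, 0, 0, 0, 0], [0, 0, 0, 0, 0, 0], [0, 0, 0, 0, 0, 0], [0, 0, 0, 0, 0, 0], [0, 0, 0, 0, 0, 0]]
  ],
  "claw": 0
}}

```text
clock: 4.55
eef_pos: [482.1, 251.8, 95.2]
tool_rot: [-1.572, 0.002, -0.14]
force: [-0.6, 0.4, -0.0]
width: 9.7
```

```bash
python3 - <<'E'
from h import *
w=shot('wrist'); s=shot('side')
f=lambda i,y,x,h,wd:cv2.resize(i['image'][y:y+h,x:x+wd],(400,400),interpolation=cv2.INTER_CUBIC)
cv2.imwrite('pics/f.png',np.hstack([f(w,200,200,200,200),f(s,340,220,130,130)])[:,:,::-1])
st=readout.read_state();print(st['eef_pos'],st['width'],st['force'])
E
```

```text
[482.04875194 251.82913818  95.19310613] 9.969971523603835 [-0.94579308 -0.05688349  0.14325386]
```

View pics/f.png

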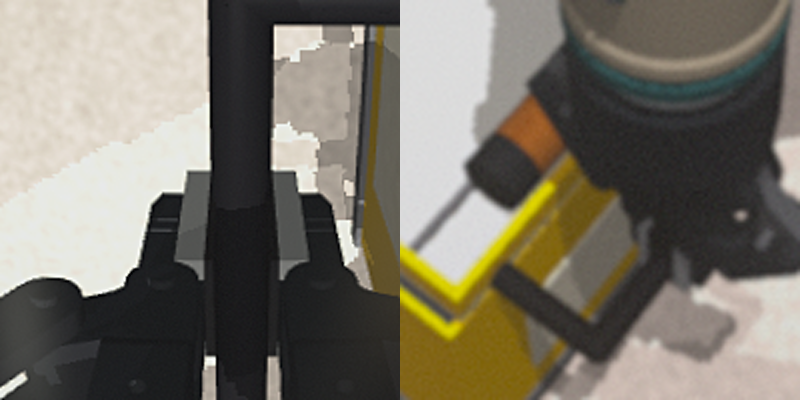

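The bar now sits well between the pads. I lift along the arc with the tool kept upright: rise 190 sinθ, advance 190(1-cosθ).

>>> {"method": "apply_moves", "body": {
  "commands": [
    [[0.01, -0.24, 0, 0, 0, 0], [0.02, -0.24, 0, 0, 0, 0], [0.03, -0.24, 0, 0, 0, 0], [0.04, -0.24, 0, 0, 0, 0], [0.05, -0.23, 0, 0, 0, 0], [0.06, -0.23, 0, 0, 0, 0], [0.08, -0.22, 0, 0, 0, 0], [0.09, -0.22, 0, 0, 0, 0]]
  ]
}}

```text
clock: 5.32
eef_pos: [497.4, 249.6, 173.3]
tool_rot: [-1.574, 0.004, -0.14]
force: [2.3, 1.7, -9.3]
width: 9.6
```

>>> {"method": "apply_moves", "body": {
  "commands": [
    [[0.14, -0.24, 0, 0, 0, 0], [0.14, -0.25, 0, 0, 0, 0], [0.15, -0.24, 0, 0, 0, 0], [0.17, -0.23, 0, 0, 0, 0], [0.18, -0.22, 0, 0, 0, 0], [0.19, -0.21, 0, 0, 0, 0], [0.21, -0.2, 0, 0, 0, 0], [0.21, -0.18, 0, 0, 0, 0]]
  ]
}}

```text
clock: 5.98
eef_pos: [548.2, 242.4, 245.5]
tool_rot: [-1.575, 0.016, -0.138]
force: [-0.7, 3.4, -9.5]
width: 9.3
```

>>> {"method": "apply_moves", "body": {
  "commands": [
    [[0, 0, 0, 0, 0, 0], [0, 0, 0, 0, 0, 0], [0, 0, 0, 0, 0, 0], [0, 0, 0, 0, 0, 0], [0, 0, 0, 0, 0, 0], [0, 0, 0, 0, 0, 0]]
  ]
}}

```text
clock: 6.48
eef_pos: [546.8, 242.6, 244.6]
tool_rot: [-1.575, 0.017, -0.138]
force: [1.5, 0.9, -9.8]
width: 9.8
```

```bash
python3 - <<'E'
from h import *
w=shot('wrist'); s=shot('side')
f=lambda i,y,x,h,wd:cv2.resize(i['image'][y:y+h,x:x+wd],(400,400),interpolation=cv2.INTER_CUBIC)
cv2.imwrite('pics/g.png',np.hstack([f(w,0,80,480,480),f(s,200,80,280,280)])[:,:,::-1])
st=readout.read_state();print(st['eef_pos'],st['width'],st['force'])
E
```

```text
[546.82231355 242.58158107 244.61207854] 9.266627451179035 [  1.98817347   2.2591677  -10.83836683]
```

View pics/g.png

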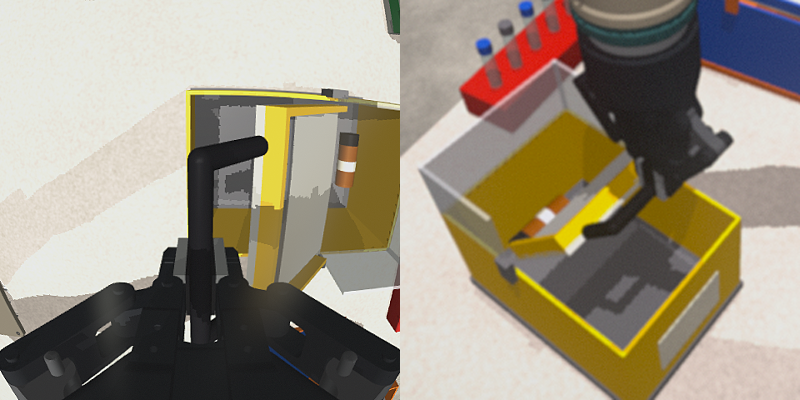

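The amber vial lies deep in the yellow bin beyond the flap: wrist (347,160), side (545,215). I lower along the arc at about 0.6 rad/s.

>>> {"method": "apply_moves", "body": {
  "commands": [
    [[-0.17, 0.15, 0, 0, 0, 0], [-0.16, 0.16, 0, 0, 0, 0], [-0.16, 0.17, 0, 0, 0, 0], [-0.15, 0.18, 0, 0, 0, 0], [-0.14, 0.18, 0, 0, 0, 0], [-0.13, 0.19, 0, 0, 0, 0], [-0.12, 0.2, 0, 0, 0, 0], [-0.11, 0.2, 0, 0, 0, 0]]
  ]
}}

```text
clock: 7.25
eef_pos: [503.1, 248.9, 189.8]
tool_rot: [-1.571, 0.004, -0.139]
force: [1.0, 1.0, -4.2]
width: 9.4
```

>>> {"method": "apply_moves", "body": {
  "commands": [
    [[-0.09, 0.21, 0, 0, 0, 0], [-0.08, 0.21, 0, 0, 0, 0], [-0.07, 0.22, 0, 0, 0, 0], [-0.06, 0.22, 0, 0, 0, 0], [-0.06, 0.22, 0, 0, 0, 0], [-0.04, 0.23, 0, 0, 0, 0], [-0.03, 0.23, 0, 0, 0, 0], [-0.03, 0.23, 0, 0, 0, 0]]
  ]
}}

```text
clock: 7.92
eef_pos: [482.6, 251.8, 116.5]
tool_rot: [-1.569, -0.0, -0.138]
force: [1.7, -0.3, -1.9]
width: 9.0
```

>>> {"method": "apply_moves", "body": {
  "commands": [
    [[0, 0.15, 0, 0, 0, 0], [0, 0.15, 0, 0, 0, 0], [0, 0.12, 0, 0, 0, 0], [0, 0.08, 0, 0, 0, 0], [0, 0.05, 0, 0, 0, 0], [0, 0, 0, 0, 0, 0], [0, 0, 0, 0, 0, 0]]
  ]
}}

```text
clock: 8.5
eef_pos: [482.2, 252.2, 105.9]
tool_rot: [-1.565, -0.001, -0.142]
force: [0.8, 0.7, -3.7]
width: 9.1
```

>>> {"method": "apply_moves", "body": {
  "commands": [
    [[0, 0.15, 0, 0, 0, 0], [0, 0.15, 0, 0, 0, 0], [0, 0.15, 0, 0, 0, 0], [0, 0, 0, 0, 0, 0], [0, 0, 0, 0, 0, 0]]
  ]
}}

```text
clock: 8.92
eef_pos: [482.5, 253.7, 103.4]
tool_rot: [-1.559, -0.003, -0.144]
force: [1.2, -0.7, -3.9]
width: 9.4
```

The tool has moved only 2.5 mm of 18 and is tilting, so something is resisting. I look.

```bash
python3 - <<'E'
from h import *
w=shot('wrist'); s=shot('side')
f=lambda i,y,x,h,wd:cv2.resize(i['image'][y:y+h,x:x+wd],(400,400),interpolation=cv2.INTER_CUBIC)
cv2.imwrite('pics/i.png',np.hstack([f(w,0,80,480,480),f(s,240,80,240,240)])[:,:,::-1])
st=readout.read_state();print({k:np.round(v,3) for k,v in st.items()})
E
```

```text
{'clock': np.float64(9.017), 'qpos': array([-0.553,  0.6  ,  0.034,  1.912, -0.045,  0.621, -0.632]), 'qd': array([-0.001,  0.012,  0.   , -0.004,  0.001, -0.   , -0.001]), 'tau': array([-8.8000e-02, -4.5578e+01,  1.0100e+00, -1.3149e+01,  7.7000e-02,
       -8.0300e-01, -7.0000e-03]), 'eef_pos': array([482.443, 253.694, 102.321]), 'tool_rot': array([-1.56 , -0.003, -0.144]), 'force': array([-2.157, -0.795,  9.754]), 'torque': array([-0.154,  0.59 ,  0.014]), 'width': np.float64(9.327)}
```

View pics/i.png

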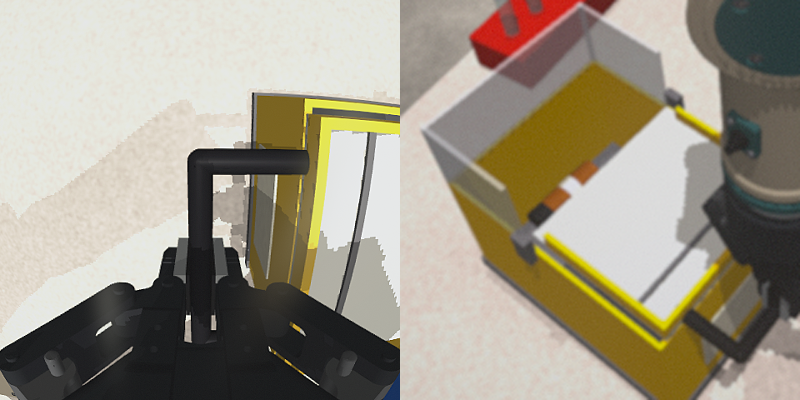

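The bar corner is back at side pixel (284,453), against (285,452) when closed, and the force is now +9.8 N upward. The flap is therefore on its stop, the bar having slid a few mm in the pads. The vial lies in the bin at side crop (560,195). I release and retreat.

>>> {"method": "apply_moves", "body": {
  "commands": [
    [[0, 0, 0, 0, 0, 0], [0, 0, 0, 0, 0, 0], [0, 0, 0, 0, 0, 0], [0, 0, 0, 0, 0, 0], [0, 0, 0, 0, 0, 0]]
  ],
  "claw": 42
}}

```text
clock: 9.43
eef_pos: [482.0, 253.2, 99.0]
tool_rot: [-1.562, -0.0, -0.144]
force: [-0.2, -0.4, 0.3]
width: 41.9
```

>>> {"method": "apply_moves", "body": {
  "commands": [
    [[0, -0.3, 0, 0, 0, 0], [0, -0.4, 0, 0, 0, 0], [0, -0.5, 0, 0, 0, 0], [0, -0.6, 0, 0, 0, 0], [0, -0.6, 0, 0, 0, 0], [0, -0.6, 0, 0, 0, 0], [0, -0.4, 0, 0, 0, 0], [0, 0, 0, 0, 0, 0]]
  ]
}}

```text
clock: 10.1
eef_pos: [479.6, 251.1, 235.5]
tool_rot: [-1.569, 0.008, -0.143]
force: [0.3, 1.3, -0.5]
width: 42.2
```

```bash
python3 - <<'E'
from h import *
import pickle
w=shot('scene'); s=shot('side')
f=lambda i,y,x,h,wd:cv2.resize(i['image'][y:y+h,x:x+wd],(400,400),interpolation=cv2.INTER_CUBIC)
cv2.imwrite('pics/j.png',np.hstack([f(w,100,160,380,380),f(s,240,80,240,240)])[:,:,::-1])
st=readout.read_state();print(st['eef_pos'],st['width'],st['force'],st['clock'])
a=pickle.load(open('a.pkl','rb'))['side']['image'].astype(int)
b=s['image'].astype(int)
print('bar/rim region diff',np.abs(a-b)[395:455,250:300].mean(),'clear vial region',np.abs(a-b)[160:205,375:410].mean())
E
```

```text
[477.92218709 250.22781347 232.67556484] 42.05371627829538 [ 0.86918163 -0.69722629  0.59182679] 10.2
bar/rim region diff 20.116444444444443 clear vial region 12.623280423280423
```

View pics/j.png

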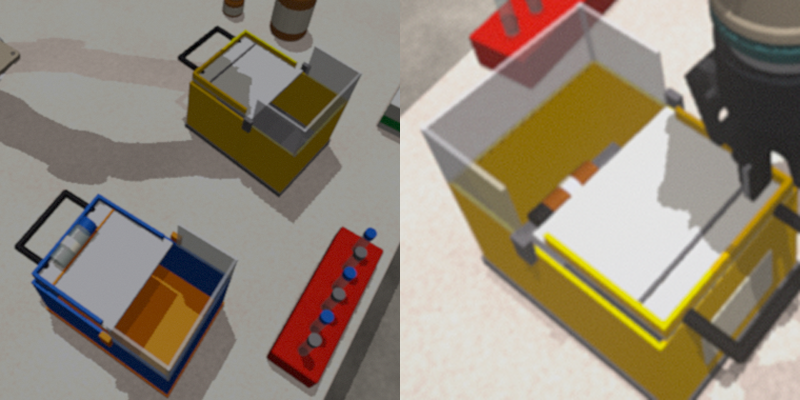

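The flap is closed, the clear vial is in place and the gripper is clear. One last check: the vial's depth from its ray.

```bash
python3 - <<'E'
from h import *
s=shot('side');h=np.array([668,221.]);c,n=np.cos(np.radians(8)),np.sin(np.radians(8))
im=s['image'].astype(int)
m=((im[:,:,0]>110)&(im[:,:,0]-im[:,:,1]>45)&(im[:,:,1]-im[:,:,2]>15)&(im[:,:,1]<120)).astype(np.uint8);m[:330]=0;m[380:]=0;m[:,:145]=0;m[:,220:]=0
v,u=np.nonzero(m);print(len(u),u.mean(),v.mean())
for z in (20,60,116,160):
    p=onz(s,u.mean(),v.mean(),z);d=p[:2]-h;print(z,'hinge frame x,y',(d@[c,-n]).round(),(d@[n,c]).round())
E
```

```text
228 181.71052631578948 350.9122807017544
20 hinge frame x,y 87.0 -13.0
60 hinge frame x,y 63.0 1.0
116 hinge frame x,y 28.0 20.0
160 hinge frame x,y 2.0 35.0
```

```bash
python3 -c "
from h import *
print(finish_job())"
```

```text
the job is handed in; nothing more can be done
None
```

I lifted the yellow flap by its bar to about 0.9 rad, and the amber vial rolled into the bin. I then lowered the flap at about 0.6–0.7 rad/s until it was closed, let go, and backed off upward. The job was handed in at about 10 s of the 42 s allowed. `finish_job` gave no verdict.

**Last checks**
- **Flap:** in the last picture it sits closed. Its bar corner matched the starting pixel to about 1 px just before I released it.
- **Amber vial:** its ray fits a vial lying on the bin floor near the back wall. This comes from one view only, so the depth is inferred.
- **Clear vial:** it looks unmoved on the blue tray.
- **Robot:** the gripper is clear, with about zero force.

**What failed or disagreed**
- **First grasp missed:** at the height I had worked out, the fingers closed above the bar. The bar was only fully between the pads with the TCP reading about 33 mm lower than planned.
- **Bar width:** the gripper read 9–10 mm on the bar, which is given as 12 mm thick.
- **Bar slipped:** it slid about 7 mm in the pads, so the flap reached its stop earlier than the tool height suggested. I pressed down on the closed flap with about 10 N before seeing this.
- **Image comparison unclear:** the pixel differences from the start picture were not zero (20 around the bar, 13 around the clear vial). The shadows and the arm had moved, so I judged both from the picture instead.

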